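Work the jammed roll out of the tape dispenser

ROBOT

A 6-joint arm with a two-finger parallel gripper is mounted at the origin on the work surface. World frame = base frame: x ahead of the robot, y to its left, z up, the work surface at z = 0. Lengths are in m, angles in degrees, forces in N, time in s.
With the tool pointing down it reaches from about 0.4 to 0.825 m from the base axis. Payload 7 kg.
Tool frame: the origin (TCP) lies at the very end of the fingers, on their centre line; the grasp point (between the pads) lies 19 mm behind it (ctrl.hold_point_z is the distance from the TCP to the grasp point, in m); z points along the fingers, y is the line along which they close (so a half turn about z gives the same grasp; the last joint's range is limited). The gripper opens to 88 mm and grips with 3 to 60 N. Pads are 19 mm wide; open, the fingers measure 130 mm over their backs; the gripper's body (78 mm by 193 mm) begins 47 mm behind the grasp point.
Start: joints at [85.835, 20.546, 0.682, 0, -70.136, -16.507], TCP at [0.238, 0.632, 0.227] pointing down, gripper open.
Joint ranges: [-176.03, 176.03], [-82.01, 121.73], [-58.28, 71.71], [-173.87, 95.51], [-174.79, -0.11], [-173.66, 173.66]. Speed limits (degrees/s): [136.94, 136.94, 172.46, 180, 180, 180].

INTERFACE

Orientations are given as [roll, pitch, yaw] about the fixed x, y, z axes, in that order (R = Rz(yaw) Ry(pitch) Rx(roll)).
In Python, from plant import sensors, viewer, workorder, ctrl gives the robot as it stands.
- The arm moves only by the shell command python3 -m pendant 'ROWS'. ROWS is JSON, a list of rows, each a list of 3 entries, a list of its own where there are three numbers: the opening, from -1 (shut) to 1 (fully open), so that 0 is half open, then the shift along the tool's x, y, z in m, then the turn, a rotation vector about the tool's x, y, z in degrees. A call has 1 to 10 rows; each row is the pose to reach, as a shift and turn from the pose commanded when the call began, along the tool's axes at that moment; what a row does not reach only later rows make up. A row lasts 1/12 s, in which the tool goes at most 41.7 mm and 7.16 degrees, less where a joint would pass 70% of its speed; a pose out of reach is approached as far as the arm can. A call with a gripper value outside its range is refused whole. The fingers move at their own pace and stop on an object; the grip force is fixed at half the most. Time passes only in rows, so rows that repeat a pose let the fingers close. It gives the time, the measured TCP pose, the force, the opening and the grip force at its end, in the units of the state.
- sensors.get_obs(): the state, without advancing time (a new reading comes with each control period).
- viewer.snapshot(name): name is "side" or "top"; returns the picture (420x560x3 uint8, red, green, blue); there is no depth.
- viewer.camera_params(name): a dict with "fx", "fy", "cx", "cy" (pixels), "dist" ([k1, k2, p1, p2, k3] as OpenCV has them; the pictures are not rectified), "extrinsics" (4x4, takes a point from world to camera coordinates). Camera axes: x right, y up, looking along -z (the intrinsics and any distortion apply to the point x, -y, -z); pixel columns grow to the right and rows downward; lengths in m; the calibration is good to about 2 mm. A picture is of the moment at which its call begins. camera_params takes no time and is no camera call.
- workorder.close_job(): hands the job in; it is judged then, once.
The state is a dict: "clock": time; "joint_pos": joint angles; "qvel": joint speeds; "tau": joint torques, N m; "tool_pos": TCP position; "orientation": TCP orientation; "force": force on the tool from outside, world axes, zero at the start; "moment": the same for the moment, N m; "opening": finger opening in m; "gripper_force": force on a finger pad.
Only numpy, scipy, OpenCV 4.12 (cv2) and the standard library are available. Lean on these libraries where they do the work, as an engineer would, in place of code of your own. Each camera call takes 0.05 s, during which the arm holds its last target. There are 200 camera calls.

TASK

The hub of the brown tape roll has jammed in the slots of the desk tape dispenser. Rock the roll from side to side to work both ends of its axle up out of the slots, without lifting, tipping or dragging the dispenser, then put the roll in the green tray and let go. Leave the other things on the desk where they are.

Things in the scene. Friction and masses are not known exactly. Their poses are not given: they have to be found in the camera images.
- roll_center (a point): Centre of the brown tape roll on its white hub, upright like a wheel, jammed in the dispenser. y runs along the axle, z up. 96 mm across, 24 mm thick (along y), about 0.15 kg, flat sides to grip from above. A stub axle 12 mm wide (x), 10 mm high sticks out 18 mm each side. Seated, its top is 38 mm above the dispenser's cheeks, with nothing beside it there.
- dispenser: Grey desk tape dispenser, loose on a black weighted base, 1.4 kg. Origin under the base, z up, cutter on the nose at -x. Base x -100 to 85, y -50 to 50 mm, 16 mm thick. Two cheeks 6 mm thick (y 19 to 25 and -25 to -19), x -30 to 70, tops at z 80 mm; nose and cutter at x -101 to -58, up to z 72. The seated roll leans up to about 9 degrees each way about x before its rim meets them.
- slots (a point): Point on the dispenser midway between its two open-topped axle slots, level with their floors (axes as the dispenser). The seated roll's centre is 5 mm above it. In each slot a sprung steel leaf pinches one axle end with about 10 N of friction, against whichever way that end slides, until the end has risen 10 mm; above that it is free. The two ends together hold more than the dispenser weighs.
- tray_in (a point): Centre of the inside floor of the green open tray, 4 mm above the desk, fixed. Inside 182 mm (x) by 142 mm (y), walls 4 mm thick with the rim 50 mm above the desk. z up. The tray may be to the left or to the right.
- ledger: Red ledger book 214 x 154 x 27 mm lying flat; origin under its middle. Bystander.
- clear_roll: Spare roll of clear tape lying flat, 110 mm across, 48 mm high; origin under its middle. Bystander.
- stapler: Blue stapler 150 mm long (x), 35 mm wide, 55 mm high; origin under its middle. Bystander.
- padlock: Brass padlock lying flat, about 80 x 50 x 22 mm; origin under its brass body. Bystander.
- calculator: White desk calculator 150 x 105 x 24 mm; origin under its middle. Bystander.
Not all that is in view belongs to the job. There is more than one size of the part that bears roll_center; the job needs the smallest. What is shaped like the part that bears tray_in but grey is not meant.

How it is judged (in metres and radians):
On the way, in this order (a step that is already met when the one before it is completed fails the run):
1. the roll is leaned over to one side or the other, about 2 degrees or more, while its axle is still in the slots (angle between the y axis of roll_center and the y axis of dispenser, either way round above 0.035 rad and z of roll_center in the frame of dispenser below 0.08 m), for 0.05 s.
2. the roll is up out of the dispenser, its centre 30 mm above where it sat (z of roll_center in the frame of dispenser above 0.1 m), for 0.2 s.
At the end, for the whole second after the job is handed in: the roll is in the green tray, down between its walls (centre less than 65 mm above the tray floor), let go and at rest; the dispenser stands flat on the desk, within 20 mm of where it was; the other things are within 30 mm of where they were (x of roll_center in the frame of tray_in between -0.09 and 0.09 m and y of roll_center in the frame of tray_in between -0.07 and 0.07 m and z of roll_center in the frame of tray_in below 0.065 m and linear speed of brown_roll below 0.03 m/s and angle between dispenser's own z axis and vertical below 0.03 rad and height (world z) of dispenser below 0.004 m and distance of dispenser from where it was at the start of the episode below 0.02 m and distance of each of ledger, clear_roll, stapler, padlock, calculator from where it was at the start of the episode below 0.03 m); the robot touches nothing.
It fails at once if the dispenser is lifted more than 8 mm off the desk, tipped more than about 8 degrees or moved more than 20 mm (height (world z) of dispenser above 0.008 m or angle between dispenser's own z axis and vertical above 0.15 rad or distance of dispenser from where it was at the start of the episode above 0.02 m).
It fails at once if another thing on the desk is moved more than 30 mm (distance of any of ledger, clear_roll, stapler, padlock, calculator from where it was at the start of the episode above 0.03 m).
It also fails if it takes over 59 s, if anything falls off the work surface, if the arm or the gripper's body presses on something with over 40 N, if the wrist force passes 120 N, or if a joint passes its speed limit or range.

## Working session

There is one attempt and no reset: what is moved stays moved. The work goes in short steps, Python scripts to look and compute and a shell command to move; the robot and the scene stay as the last step left them, time stands still between calls to the robot, and variables do not carry over. Pictures are saved under pics/ and viewed, at most 10 in all, crops included, and the job is handed in when it is done.

```bash
mkdir -p pics; cat > h.py <<'E'
import numpy as np,cv2
from plant import sensors,viewer,workorder,ctrl
def ray(n,uv):
    p=viewer.camera_params(n);K=np.array([[p["fx"],0,p["cx"]],[0,p["fy"],p["cy"]],[0,0,1.]])
    u=cv2.undistortPoints(np.array(uv,float).reshape(-1,1,2),K,np.array(p["dist"],float)).reshape(-1,2)
    E=np.array(p["extrinsics"]);R,t=E[:3,:3],E[:3,3]
    d=np.c_[u[:,0],-u[:,1],-np.ones(len(u))]@R
    return -R.T@t,d
def onplane(n,uv,z):
    o,d=ray(n,uv);return o+d*((z-o[2])/d[:,2])[:,None]
def proj(n,X):
    p=viewer.camera_params(n);K=np.array([[p["fx"],0,p["cx"]],[0,p["fy"],p["cy"]],[0,0,1.]])
    E=np.array(p["extrinsics"]);c=np.atleast_2d(X)@E[:3,:3].T+E[:3,3]
    return cv2.projectPoints(c*[1,-1,-1],np.zeros(3),np.zeros(3),K,np.array(p["dist"],float))[0].reshape(-1,2)
def snap(n,f):
    im=viewer.snapshot(n);cv2.imwrite(f"pics/{f}.png",im[:,:,::-1]);return im
E
python3 - <<'E'
from h import *
for n in("top","side"):
    snap(n,n+"0");p=viewer.camera_params(n);E=np.array(p["extrinsics"]);print(n,p["fx"],-E[:3,:3].T@E[:3,3],E[:3,:3].round(2).tolist())
print(sensors.get_obs())
E
```

```text
top 396.9195521120945 [0.38669057 0.00173845 1.10289071] [[0.02, -1.0, -0.0], [0.99, 0.02, 0.11], [-0.11, -0.01, 0.99]]
side 504.39946295004825 [ 0.00352704 -0.96129472  0.85261231] [[0.89, -0.45, -0.02], [0.27, 0.51, 0.81], [-0.36, -0.73, 0.58]]
{'clock': 0.1, 'joint_pos': array([ 8.58351566e+01,  2.05859289e+01,  6.40213979e-01, -1.73541619e-02,
       -7.01370618e+01, -1.65077749e+01]), 'qvel': array([-0.04005541, -0.09078031,  0.09728395, -0.05420646,  0.03155433,
        0.0579216 ]), 'tau': array([-2.03679003e-03, -5.84160805e+01,  2.93752563e+01,  7.01555505e+00,
        1.01738196e-02, -5.52959568e-05]), 'tool_pos': array([0.23815748, 0.63112536, 0.22574247]), 'orientation': array([ 1.79915999e+02, -7.88007760e-03, -2.06785208e+01]), 'force': array([-0.67077028, -1.34128257,  0.10977598]), 'moment': array([0.00722917, 0.01747746, 0.00518831]), 'gripper_force': 0.0, 'opening': 0.08754471092541478}
```

View pics/top0.png

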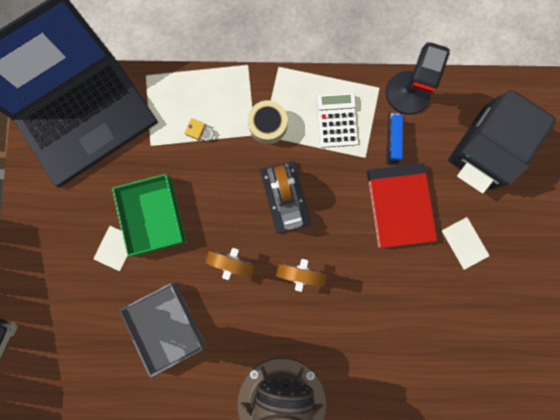

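View pics/side0.png

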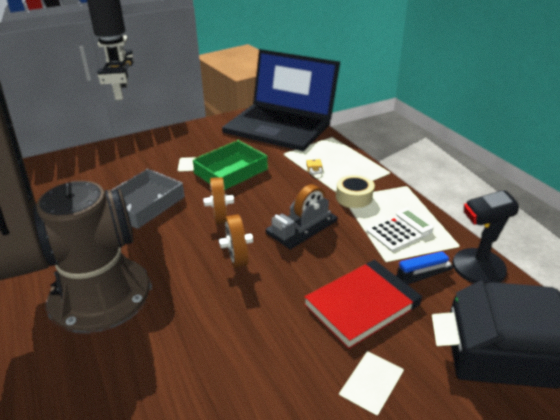

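```bash
python3 - <<'E'
from h import *
t=cv2.imread("pics/top0.png");s=cv2.imread("pics/side0.png")
a=cv2.resize(t[150:240,235:335],None,fx=4,fy=4,interpolation=2);b=cv2.resize(s[170:260,255:355],None,fx=4,fy=4,interpolation=2)
cv2.imwrite("pics/c1.png",np.hstack([a,b]))
hsv=cv2.cvtColor(t,cv2.COLOR_BGR2HSV)
g=cv2.inRange(hsv,(50,120,40),(75,255,255));c=max(cv2.findContours(g,0,2)[0],key=cv2.contourArea)
q=cv2.boxPoints(cv2.minAreaRect(c));print("tray px",q.round(1).tolist());
for z in(.05,.0):
    w=onplane("top",q,z);print(z,w.round(3).tolist(),w.mean(0).round(3),np.linalg.norm(w[1]-w[0]),np.linalg.norm(w[2]-w[1]))
o=cv2.inRange(hsv,(8,120,90),(22,255,255));o[:, :265]=0;o[:,305:]=0;o[:155]=0;o[210:]=0
c=max(cv2.findContours(o,0,2)[0],key=cv2.contourArea);r=cv2.minAreaRect(c);q=cv2.boxPoints(r);print("roll",r);print(onplane("top",q,.115).round(3).tolist(),onplane("top",[r[0]],.115))
E
```

```text
tray px [[110.5, 187.10000610351562], [169.10000610351562, 172.5], [186.5, 241.89999389648438], [127.9000015258789, 256.5]]
0.05 [[0.563, 0.469, 0.05], [0.606, 0.313, 0.05], [0.419, 0.258, 0.05], [0.378, 0.411, 0.05]] [0.492 0.363 0.05 ] 0.16195753634746193 0.19430098651487368
0.0 [[0.572, 0.491, 0.0], [0.616, 0.328, 0.0], [0.421, 0.27, 0.0], [0.378, 0.431, 0.0]] [0.497 0.38  0.   ] 0.16964862599685773 0.2035280119436003
roll ((284.5, 163.5), (17.0, 39.0), 90.0)
[[0.641, 0.051, 0.115], [0.642, -0.048, 0.115], [0.598, -0.048, 0.115], [0.597, 0.05, 0.115]] [[0.61969885 0.00141133 0.115     ]]
```

View pics/c1.png

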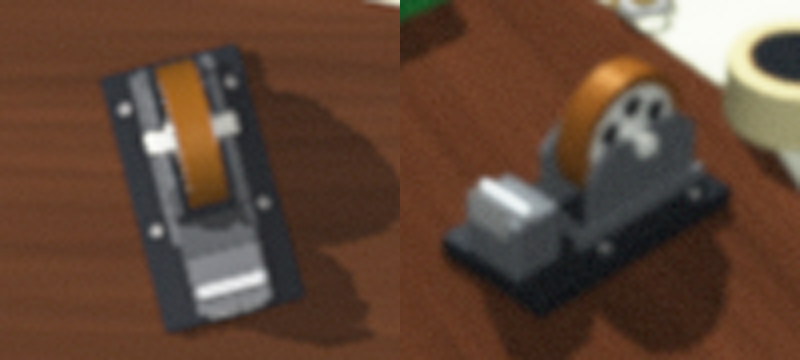

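The top crop shows the dispenser base with corners at crop pixels (103,75), (238,45), (302,298) and (168,330), and the axle stubs at (157,140) and (227,125). The roll's tread runs from (178,62) to (208,207).

```bash
python3 - <<'E'
from h import *
f=lambda L:np.array(L)/4+[235,150]-.125*3
b=onplane("top",f([(103,75),(238,45),(302,298),(168,330)]),.016);print(b.round(3).tolist())
x=(b[0]+b[1]-b[2]-b[3])/2;y=(b[0]+b[3]-b[1]-b[2])/2
yaw=np.arctan2(x[1],x[0]);print("len",np.linalg.norm(x),np.linalg.norm(y),"yaw",np.degrees(yaw),np.degrees(np.arctan2(-y[0],y[1])))
o=b.mean(0)+.0075*np.array([np.cos(yaw),np.sin(yaw),0]);print("origin",o)
a=onplane("top",f([(157,140),(227,125)]),.073);print("axle",a.round(4).tolist(),a.mean(0),np.linalg.norm(a[0]-a[1]),np.degrees(np.arctan2(-(a[0]-a[1])[0],(a[0]-a[1])[1])))
p=a.mean(0);T=np.array([p[0],p[1],.25]);s=sensors.get_obs();print(s['tool_pos'],s['orientation'])
from scipy.spatial.transform import Rotation as Ro
R=Ro.from_euler('xyz',s['orientation'],degrees=True);print("shift",R.inv().apply(T-s['tool_pos']),"turn z",-(np.degrees(yaw)-s['orientation'][2]))
E
```

```text
[[0.628, 0.068, 0.016], [0.651, -0.025, 0.016], [0.474, -0.071, 0.016], [0.451, 0.02, 0.016]]
len 0.18308434638672788 0.0955525683540751 yaw 14.945168767351248 13.9694010854533
origin [ 5.58358765e-01 -1.39318983e-04  1.60000000e-02]
axle [[0.5725, 0.0285, 0.073], [0.5832, -0.0174, 0.073]] [0.57784754 0.00555471 0.073     ] 0.047136493918403424 13.121539600099702
[0.23815748 0.63112536 0.22574247] [ 1.79915999e+02 -7.88007760e-03 -2.06785208e+01]
shift [ 0.53871346  0.46535138 -0.02350122] turn z -35.62368956754901
```

```bash
cat > to.py <<'E'
import sys
from h import *
from scipy.spatial.transform import Rotation as Ro
# to.py x y z yaw : shift/turn in tool axes
x,y,z,w=map(float,sys.argv[1:5]);s=sensors.get_obs()
R=Ro.from_euler('xyz',s['orientation'],degrees=True);G=Ro.from_euler('xyz',[180,0,w],degrees=True)
print(s['clock'],s['tool_pos'].round(4),s['orientation'].round(2),"shift",R.inv().apply(np.array([x,y,z])-s['tool_pos']).round(4),"turn",np.degrees((R.inv()*G).as_rotvec()).round(2),"F",s['force'].round(1),"open",s['opening'])
E
python3 -m pendant '[[1,[0.054,0.046,-0.004],[0,0,-4]],[1,[0.08,0.07,-0.006],[0,0,-7]],[1,[0.105,0.09,-0.009],[0,0,-10]],[1,[0.13,0.115,-0.012],[0,0,-12]],[1,[0.16,0.14,-0.015],[0,0,-15]],[1,[0.19,0.163,-0.02],[0,0,-18]],[1,[0.215,0.186,-0.023],[0,0,-20]],[1,[0.24,0.21,-0.023],[0,0,-22]],[1,[0.26,0.225,-0.023],[0,0,-24]],[1,[0.27,0.233,-0.023],[0,0,-25]]]'
python3 to.py .578 .0055 .25 14.5
```

```text
clock: 0.93
tool_pos: [0.4094, 0.3155, 0.2497]
orientation: [180.0, 0.0, 4.3]
force: [-0.5, 0.2, -0.3]
opening: 0.0877
gripper_force: 0.0
0.9333 [0.4094 0.3155 0.2497] [1.80e+02 1.00e-02 4.34e+00] shift [ 1.446e-01  3.218e-01 -3.000e-04] turn [ 0.000e+00  1.000e-02 -1.016e+01] F [-0.5  0.2 -0.3] open 0.08766843402735325
```

```bash
python3 -m pendant '[[1,[0.015,0.034,0],[0,0,-1]],[1,[0.03,0.068,0],[0,0,-3]],[1,[0.045,0.102,0],[0,0,-5]],[1,[0.06,0.136,0],[0,0,-7]],[1,[0.075,0.17,0],[0,0,-9]],[1,[0.09,0.204,0],[0,0,-10.2]],[1,[0.106,0.238,0],[0,0,-10.2]],[1,[0.122,0.272,0],[0,0,-10.2]],[1,[0.137,0.305,0],[0,0,-10.2]],[1,[0.1446,0.3218,0],[0,0,-10.2]]]'
python3 -m pendant '[[1,[0,0,0.03],[0,0,0]],[1,[0,0,0.06],[0,0,0]],[1,[0,0,0.09],[0,0,0]],[1,[0,0,0.10],[0,0,0]],[1,[0,0,0.10],[0,0,0]]]'
python3 to.py .578 .0055 .09 14.5
python3 - <<'E'
from h import *
s=snap("side","s1");t=snap("top","t1")
a=cv2.resize(t[130:240,225:335],None,fx=3.6,fy=3.6,interpolation=2)[:396,:396];b=cv2.resize(s[130:240,255:365],None,fx=3.6,fy=3.6,interpolation=2)
cv2.imwrite("pics/c2.png",np.hstack([a,b]))
E
```

```text
clock: 1.77
tool_pos: [0.5781, 0.0051, 0.249]
orientation: [180.0, 0.1, 14.4]
force: [0.1, 1.0, -0.0]
opening: 0.0877
gripper_force: 0.0
clock: 2.18
tool_pos: [0.5752, 0.0076, 0.1467]
orientation: [180.0, 0.3, 14.5]
force: [-0.1, 0.2, -0.8]
opening: 0.0879
gripper_force: 0.0
2.1833 [0.5752 0.0076 0.1467] [179.99   0.34  14.5 ] shift [0.0025 0.0028 0.0566] turn [0.01 0.34 0.  ] F [-0.1  0.2 -0.8] open 0.08787727156378694
```

View pics/c2.png

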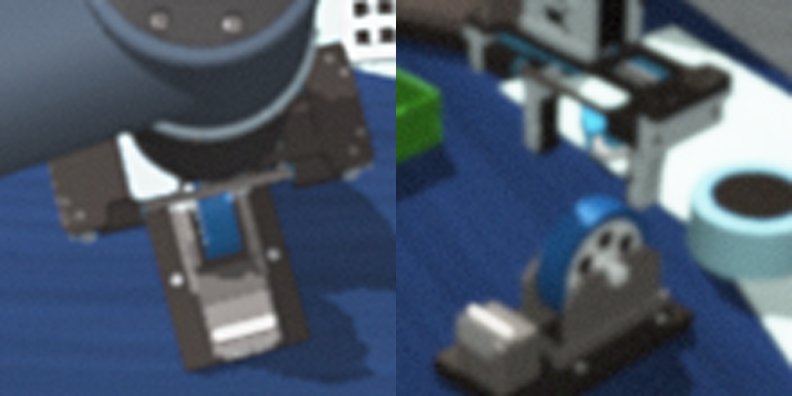

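The crop (channels swapped) shows the open fingers straddling above the roll: finger tips at about (540,150) and (645,205), roll top at (600,200). Next I'll check the lateral centre from the tread.

```bash
python3 to.py .578 .0055 .09 14.5; python3 - <<'E'
from h import *
t=cv2.imread("pics/top0.png")
h=cv2.cvtColor(t,cv2.COLOR_BGR2HSV)
yaw=np.radians(14.5);ey=np.array([-np.sin(yaw),np.cos(yaw)]);ex=np.array([np.cos(yaw),np.sin(yaw)])
for v in range(168,202,3):
    row=t[v,268:302].astype(float);w=np.clip(row[:,2]-row[:,0]-60,0,None);sat=h[v,268:302]
    m=(row[:,2]-row[:,0]>75);u=np.nonzero(m)[0]+268
    if len(u)<3: continue
    p=onplane("top",[[u.mean(),v]],.112)[0];e=onplane("top",[[u[0]-.5,v],[u[-1]+.5,v]],.112)
    d=p[:2]-[.578,.0055];print(v,u[0],u[-1],"along",(d@ex).round(4),"lat",(d@ey).round(4),"w",abs(e[0,1]-e[1,1]).round(4))
E
```

```text
2.2833 [0.5778 0.0083 0.1505] [ 1.7996e+02 -3.0000e-02  1.4570e+01] shift [-0.0006  0.0028  0.0605] turn [ 0.04 -0.03  0.07] F [ 0.  -0.  -0.2] open 0.08769074578389803
168 275 283 along 0.032 lat 0.0018 w 0.0229
171 276 284 along 0.0238 lat 0.0011 w 0.0229
174 277 285 along 0.0157 lat 0.0005 w 0.0228
177 277 286 along 0.0079 lat 0.0011 w 0.0254
180 278 287 along -0.0002 lat 0.0004 w 0.0253
183 279 287 along -0.008 lat 0.001 w 0.0228
186 280 288 along -0.0161 lat 0.0004 w 0.0228
189 281 289 along -0.0242 lat -0.0003 w 0.0227
192 282 289 along -0.0319 lat 0.0003 w 0.0202
195 282 290 along -0.0397 lat 0.0009 w 0.0227
```

```bash
python3 -m pendant '[[1,[0,0.001,0.01],[0,0,-0.4]],[1,[0,0.001,0.02],[0,0,-0.4]],[1,[0,0.001,0.03],[0,0,-0.4]],[1,[0,0.001,0.03],[0,0,-0.4]],[1,[0,0.001,0.03],[0,0,-0.4]],[1,[0,0.001,0.03],[0,0,-0.4]]]'
python3 to.py .578 .006 .09 15
```

```text
clock: 2.78
tool_pos: [0.5776, 0.0073, 0.1198]
orientation: [180.0, -0.0, 14.9]
force: [-0.3, 0.3, 0.8]
opening: 0.0877
gripper_force: 0.0
2.7833 [0.5776 0.0073 0.1198] [ 1.7999e+02 -1.0000e-02  1.4940e+01] shift [0.0001 0.0014 0.0298] turn [ 0.01 -0.01 -0.06] F [-0.3  0.3  0.8] open 0.08770263332873471
```

```bash
python3 -m pendant '[[1,[0,0.0014,0.015],[0,0,0]],[1,[0,0.0014,0.027],[0,0,0]],[1,[0,0.0014,0.03],[0,0,0]],[0.2,[0,0.0014,0.03],[0,0,0]],[-0.2,[0,0.0014,0.03],[0,0,0]],[-0.3,[0,0.0014,0.03],[0,0,0]],[-0.3,[0,0.0014,0.03],[0,0,0]],[-0.3,[0,0.0014,0.03],[0,0,0]]]'
python3 to.py .578 .006 .09 15
python3 - <<'E'
from h import *
s=snap("side","s2")
cv2.imwrite("pics/c3.png",cv2.resize(s[150:250,250:370],None,fx=5,fy=5,interpolation=2)[:,:,::-1])
E
```

```text
clock: 3.45
tool_pos: [0.5781, 0.0061, 0.0902]
orientation: [-180.0, -0.1, 14.9]
force: [0.5, -0.2, 0.7]
opening: 0.06
gripper_force: 0.0
3.45 [0.5781 0.0061 0.0902] [-1.800e+02 -6.000e-02  1.494e+01] shift [-0.0001  0.      0.0002] turn [-0.   -0.06 -0.06] F [ 0.5 -0.2  0.7] open 0.06002986617067935
```

View pics/c3.png

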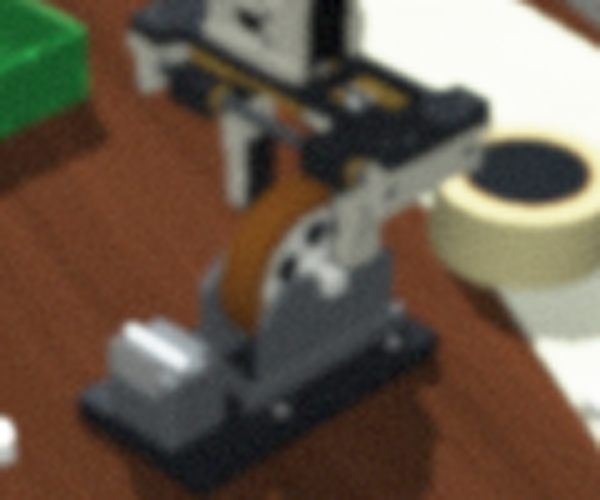

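The side crop shows the fingers straddling the roll, tips at (240,200) and (358,262), just above the cheeks and consistent with centring over the axle at (325,275). Now I'll close.

```bash
python3 -m pendant '[[-0.3,[0,0,0],[0,0,0]],[-0.3,[0,0,0],[0,0,0]],[-0.5,[0,0,0],[0,0,0]],[-1,[0,0,0],[0,0,0]],[-1,[0,0,0],[0,0,0]],[-1,[0,0,0],[0,0,0]],[-1,[0,0,0],[0,0,0]],[-1,[0,0,0],[0,0,0]]]'
python3 to.py .578 .006 .09 15
```

```text
clock: 4.17
tool_pos: [0.5778, 0.0063, 0.0895]
orientation: [-180.0, -0.0, 14.9]
force: [-0.6, 3.5, -0.1]
opening: 0.0237
gripper_force: 29.9
4.1667 [0.5778 0.0063 0.0895] [-1.7998e+02 -2.0000e-02  1.4930e+01] shift [ 0.0001  0.0004 -0.0005] turn [-0.02 -0.02 -0.07] F [-0.6  3.5 -0.1] open 0.023727637128762327
```

```bash
python3 -m pendant '[[-1,[0,0.0005,-0.0005],[1.5,0,0]],[-1,[0,0.001,-0.001],[3,0,0]],[-1,[0,0.0016,-0.0016],[4.5,0,0]],[-1,[0,0.0021,-0.002],[6,0,0]],[-1,[0,0.0024,-0.0024],[7,0,0]],[-1,[0,0.0024,-0.0024],[7,0,0]],[-1,[0,0.0024,-0.0024],[7,0,0]]]'
python3 to.py .578 .006 .09 15
python3 - <<'E'
from h import *
s=snap("side","s3")
cv2.imwrite("pics/c4.png",cv2.resize(s[150:250,250:370],None,fx=5,fy=5,interpolation=2)[:,:,::-1])
E
```

```text
clock: 4.75
tool_pos: [0.5786, 0.0034, 0.0921]
orientation: [-173.0, -0.0, 14.9]
force: [-0.5, 1.2, 1.0]
opening: 0.0237
gripper_force: 30.0
4.75 [0.5786 0.0034 0.0921] [-1.7302e+02 -2.0000e-02  1.4880e+01] shift [ 0.0001 -0.0024  0.0024] turn [-6.98 -0.02 -0.12] F [-0.5  1.2  1. ] open 0.023660551438060177
```

View pics/c4.png

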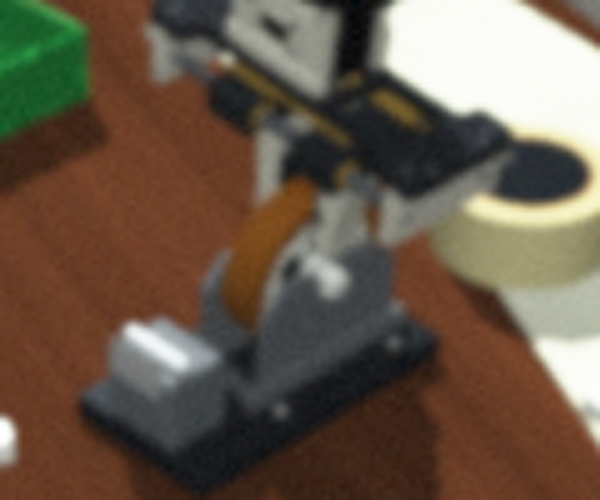

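The lean shows clearly (roll top shifted to about (300,185)), and the dispenser base still has its corners at (80,405) and (435,345), so it hasn't moved. Now I'll rock back, pivoting on the raised end.

```bash
python3 -m pendant '[[-1,[0,-0.0005,-0.0004],[-1.4,0,0]],[-1,[0,-0.0011,-0.0009],[-2.8,0,0]],[-1,[0,-0.0022,-0.0018],[-5.6,0,0]],[-1,[0,-0.0033,-0.0026],[-8.4,0,0]],[-1,[0,-0.0043,-0.0034],[-11.2,0,0]],[-1,[0,-0.0054,-0.004],[-14,0,0]],[-1,[0,-0.0054,-0.004],[-14,0,0]],[-1,[0,-0.0054,-0.004],[-14,0,0]]]'
python3 to.py .578 .006 .09 15
python3 - <<'E'
from h import *
s=snap("side","s4")
cv2.imwrite("pics/c5.png",cv2.resize(s[150:250,250:370],None,fx=5,fy=5,interpolation=2)[:,:,::-1])
E
```

```text
clock: 5.47
tool_pos: [0.5769, 0.009, 0.0964]
orientation: [173.0, 0.0, 15.1]
force: [0.9, 2.2, -3.0]
opening: 0.0239
gripper_force: 30.0
5.4667 [0.5769 0.009  0.0964] [1.730e+02 2.000e-02 1.507e+01] shift [0.0003 0.0024 0.0067] turn [7.   0.01 0.07] F [ 0.9  2.2 -3. ] open 0.023859888363793463
```

View pics/c5.png

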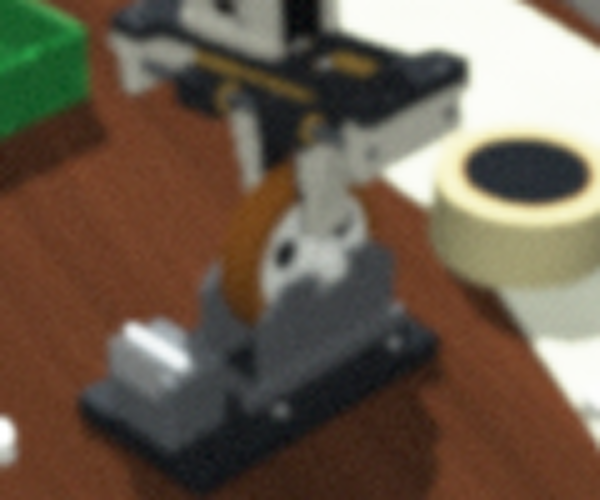

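The near end is now up in its slot, with the axle stub at (325,262), and the base is unmoved. Next I'll rock the other way.

```bash
python3 -m pendant '[[-1,[0,0.0005,-0.0004],[1.4,0,0]],[-1,[0,0.0011,-0.0009],[2.8,0,0]],[-1,[0,0.0022,-0.0018],[5.6,0,0]],[-1,[0,0.0033,-0.0026],[8.4,0,0]],[-1,[0,0.0043,-0.0034],[11.2,0,0]],[-1,[0,0.0054,-0.004],[14,0,0]],[-1,[0,0.0054,-0.004],[14,0,0]],[-1,[0,0.0054,-0.004],[14,0,0]]]'
python3 to.py .578 .006 .09 15
```

```text
clock: 6.18
tool_pos: [0.5788, 0.0023, 0.1016]
orientation: [-173.0, -0.0, 14.8]
force: [-0.3, -1.8, 3.0]
opening: 0.0237
gripper_force: 30.0
6.1833 [0.5788 0.0023 0.1016] [-1.7299e+02 -3.0000e-02  1.4770e+01] shift [ 0.0002 -0.0024  0.012 ] turn [-7.01 -0.04 -0.23] F [-0.3 -1.8  3. ] open 0.023747780532087582
```

```bash
python3 -m pendant '[[-1,[0,-0.0007,-0.001],[-1.7,0,0]],[-1,[0,-0.0015,-0.0019],[-3.5,0,0]],[-1,[0,-0.0022,-0.0029],[-5.2,0,0]],[-1,[0,-0.0029,-0.0038],[-7,0,0]],[-1,[0,-0.0029,-0.0038],[-7,0,0]],[-1,[0,-0.0029,-0.0038],[-7,0,0]]]'
python3 to.py .578 .006 .09 15
python3 -m pendant '[[-1,[0,0,-0.004],[0,0,0]],[-1,[0,0,-0.01],[0,0,0]],[-1,[0,0,-0.02],[0,0,0]],[-1,[0,0,-0.03],[0,0,0]],[-1,[0,0,-0.04],[0,0,0]],[-1,[0,0,-0.06],[0,0,0]],[-1,[0,0,-0.08],[0,0,0]],[-1,[0,0,-0.1],[0,0,0]],[-1,[0,0,-0.11],[0,0,0]],[-1,[0,0,-0.11],[0,0,0]]]'
python3 to.py .495 .369 .21 16.4
python3 - <<'E'
from h import *
s=snap("side","s5");cv2.imwrite("pics/c6.png",s[:,:,::-1])
t=snap("top","t5")
for nm in("top0","t5"):
    im=cv2.imread(f"pics/{nm}.png");h=cv2.cvtColor(im,cv2.COLOR_BGR2HSV);g=cv2.inRange(h,(50,120,40),(75,255,255))
    c=max(cv2.findContours(g,0,2)[0],key=cv2.contourArea);print(cv2.approxPolyDP(cv2.convexHull(c),5,True).reshape(-1,2).tolist())
E
```

```text
clock: 6.68
tool_pos: [0.5771, 0.0067, 0.1051]
orientation: [-180.0, 0.0, 15.0]
force: [0.4, 0.2, -2.0]
opening: 0.0244
gripper_force: 30.0
6.6833 [0.5771 0.0067 0.1051] [-1.7998e+02  3.0000e-02  1.5030e+01] shift [0.0007 0.0009 0.0151] turn [-0.02  0.03  0.03] F [ 0.4  0.2 -2. ] open 0.024381412514999038
clock: 7.52
tool_pos: [0.5793, 0.0061, 0.2188]
orientation: [180.0, -0.3, 14.9]
force: [0.2, -0.1, -2.3]
opening: 0.0235
gripper_force: 30.0
7.5167 [0.5793 0.0061 0.2188] [179.99  -0.32  14.93] shift [ 0.012  -0.3724  0.0088] turn [ 0.01 -0.32 -1.47] F [ 0.2 -0.1 -2.3] open 0.023486349131302167
[[166, 174], [185, 242], [128, 255], [112, 188]]
[[466, 155]]
```

View pics/s5.png

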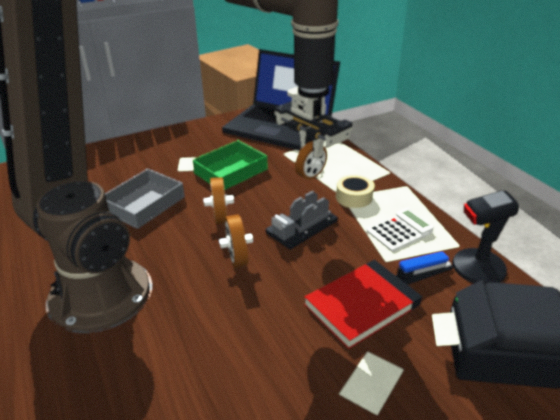

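The roll hangs free in the gripper at (313,155), and the empty dispenser stands flat at (305,220). Next I'll refine the tray centre and work out the transfer.

```bash
python3 - <<'E'
from h import *
w=onplane("top",[(112,188),(128,255),(166,174),(185,242)],.05)[:,:2];print(w.round(3).tolist())
l=w[0]-w[1];print("far edge",np.linalg.norm(l),np.degrees(np.arctan2(l[1],l[0])))
a=np.arctan2(l[1],l[0]);c=(w[0]+w[1])/2-.075*np.array([-np.sin(a),np.cos(a)]);print("centre A",c)
im=cv2.imread("pics/side0.png");h=cv2.cvtColor(im,cv2.COLOR_BGR2HSV);g=cv2.inRange(h,(50,120,40),(75,255,255))
k=max(cv2.findContours(g,0,2)[0],key=cv2.contourArea);q=cv2.approxPolyDP(cv2.convexHull(k),4,True).reshape(-1,2);print(q.tolist());print(onplane("side",q,.05).round(3).tolist());
print("predicted rim", [proj("side",[[c[0]+sx*.095*np.cos(a)-sy*.075*np.sin(a),c[1]+sx*.095*np.sin(a)+sy*.075*np.cos(a),.05]])[0].round(1).tolist() for sx,sy in((1,1),(1,-1),(-1,-1),(-1,1))])
E
python3 to.py .495 .369 .20 16.4
```

```text
[[0.561, 0.465], [0.382, 0.411], [0.601, 0.321], [0.419, 0.262]]
far edge 0.18652037288369955 16.765806373055504
centre A [0.49328406 0.36637616]
[[266, 156], [265, 170], [227, 188], [194, 172], [194, 160], [238, 140]]
[[0.599, 0.322, 0.05], [0.559, 0.245, 0.05], [0.417, 0.207, 0.05], [0.362, 0.338, 0.05], [0.386, 0.408, 0.05], [0.563, 0.466, 0.05]]
predicted rim [[237.9, 140.0], [268.0, 155.5], [221.5, 177.7], [192.2, 160.0]]
7.6167 [0.5775 0.006  0.2152] [-1.7997e+02 -2.0000e-02  1.4910e+01] shift [ 0.0137 -0.372   0.0155] turn [-0.03 -0.02 -1.49] F [ 0.5 -0.5 -1.5] open 0.02357362010595211
```

```bash
python3 -m pendant '[[-1,[0.0005,-0.015,0],[0,0,0]],[-1,[0.001,-0.045,0],[0,0,0]],[-1,[0.002,-0.085,0],[0,0,-0.4]],[-1,[0.003,-0.125,0],[0,0,-0.8]],[-1,[0.005,-0.165,0],[0,0,-1.2]],[-1,[0.006,-0.205,0],[0,0,-1.6]],[-1,[0.007,-0.245,0],[0,0,-1.9]],[-1,[0.008,-0.285,0],[0,0,-1.9]],[-1,[0.0095,-0.322,0],[0,0,-1.9]],[-1,[0.011,-0.35,0],[0,0,-1.9]]]'
python3 -m pendant '[[-1,[0,-0.015,0],[0,0,0]],[-1,[0,-0.0195,0],[0,0,0]],[-1,[0,-0.0195,0.02],[0,0,0]],[-1,[0,-0.0195,0.04],[0,0,0]],[-1,[0,-0.0195,0.06],[0,0,0]],[-1,[0,-0.0195,0.08],[0,0,0]],[-1,[0,-0.0195,0.09],[0,0,0]],[-1,[0,-0.0195,0.09],[0,0,0]],[-1,[0,-0.0195,0.09],[0,0,0]]]'
python3 to.py .493 .366 .074 16.8
```

```text
clock: 8.45
tool_pos: [0.4966, 0.3492, 0.2135]
orientation: [179.9, 0.1, 16.9]
force: [0.9, -0.0, -2.4]
opening: 0.0241
gripper_force: 30.0
clock: 9.2
tool_pos: [0.4927, 0.3648, 0.125]
orientation: [179.9, 0.1, 16.8]
force: [0.3, 0.2, -1.2]
opening: 0.0237
gripper_force: 30.0
9.2 [0.4927 0.3648 0.125 ] [1.7993e+02 6.0000e-02 1.6810e+01] shift [ 0.0007 -0.0011  0.051 ] turn [0.07 0.06 0.01] F [ 0.3  0.2 -1.2] open 0.023668838713754844
```

```bash
python3 -m pendant '[[-1,[0,0,0.015],[0,0,0]],[-1,[0,0,0.03],[0,0,0]],[-1,[0,0,0.042],[0,0,0]],[-1,[0,0,0.049],[0,0,0]],[-1,[0,0,0.051],[0,0,0]],[-1,[0,0,0.052],[0,0,0]],[-1,[0,0,0.052],[0,0,0]],[-1,[0,0,0.052],[0,0,0]]]'
python3 to.py .493 .366 .072 16.8
python3 - <<'E'
from h import *
s=snap("side","s6")
cv2.imwrite("pics/c7.png",cv2.resize(s[90:210,160:310],None,fx=4,fy=4,interpolation=2)[:,:,::-1])
E
```

```text
clock: 9.87
tool_pos: [0.493, 0.3661, 0.0744]
orientation: [-180.0, -0.1, 16.8]
force: [-0.2, -0.4, -1.0]
opening: 0.0239
gripper_force: 30.0
9.8667 [0.493  0.3661 0.0744] [-1.7996e+02 -8.0000e-02  1.6840e+01] shift [-0.0001  0.0001  0.0024] turn [-0.04 -0.08  0.04] F [-0.2 -0.4 -1. ] open 0.02386397162203787
```

View pics/c7.png

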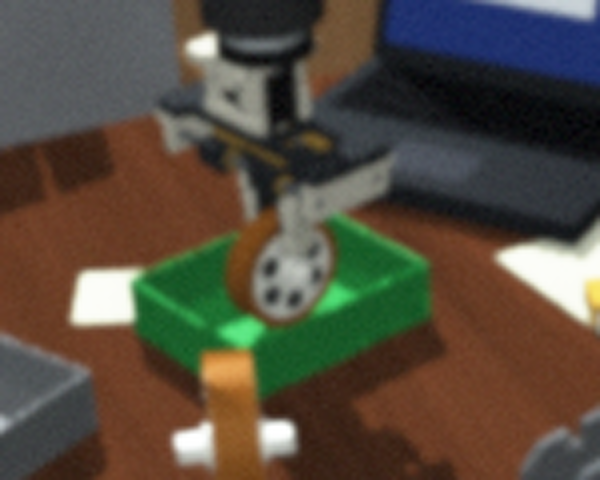

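The roll is inside the green tray, its hub at (290,275) between the walls. Now I'll set it down and let go.

```bash
python3 -m pendant '[[-1,[0,0,0.001],[0,0,0]],[-1,[0,0,0.002],[0,0,0]],[-1,[0,0,0.003],[0,0,0]],[-1,[0,0,0.003],[0,0,0]],[-1,[0,0,0.003],[0,0,0]]]'
python3 -m pendant '[[-0.4,[0,0,0],[0,0,0]],[-0.3,[0,0,0],[0,0,0]],[-0.2,[0,0,0],[0,0,0]],[0,[0,0,0],[0,0,0]],[0.2,[0,0,0],[0,0,0]],[0.5,[0,0,0],[0,0,0]],[0.8,[0,0,0],[0,0,0]],[0.8,[0,0,0],[0,0,0]],[0.8,[0,0,0],[0,0,0]]]'
python3 -m pendant '[[0.8,[0,0,-0.01],[0,0,0]],[0.8,[0,0,-0.03],[0,0,0]],[0.8,[0,0,-0.06],[0,0,0]],[0.8,[0,0,-0.09],[0,0,0]],[0.8,[0,0,-0.12],[0,0,0]],[0.8,[0,0,-0.15],[0,0,0]],[0.8,[0,0,-0.15],[0,0,0]],[0.8,[0,0,-0.15],[0,0,0]],[0.8,[0,0,-0.15],[0,0,0]]]'
python3 - <<'E'
from h import *
s=snap("side","s7");[viewer.snapshot("side") for _ in range(8)];s2=snap("side","s8")
print("moved px",(cv2.GaussianBlur(cv2.absdiff(s,s2),(5,5),0).max(2)[90:210,160:310]>30).sum(), sensors.get_obs()['force'])
a=cv2.resize(s2[90:260,150:350],None,fx=4,fy=3.5)[:600,:800];cv2.imwrite("pics/c8.png",a[:,:,::-1])
E
```

```text
clock: 10.33
tool_pos: [0.4929, 0.3659, 0.0714]
orientation: [-180.0, -0.1, 16.9]
force: [-2.0, -0.7, 5.8]
opening: 0.0241
gripper_force: 30.0
clock: 11.08
tool_pos: [0.4926, 0.3656, 0.0703]
orientation: [180.0, 0.0, 16.8]
force: [0.7, 0.5, 0.5]
opening: 0.0697
gripper_force: 0.0
clock: 11.83
tool_pos: [0.4923, 0.3654, 0.2206]
orientation: [-180.0, -0.0, 16.8]
force: [0.3, -0.2, -0.2]
opening: 0.0788
gripper_force: 0.0
moved px 0 [-0.04274898  0.85936586  0.9688082 ]
```

View pics/c8.png

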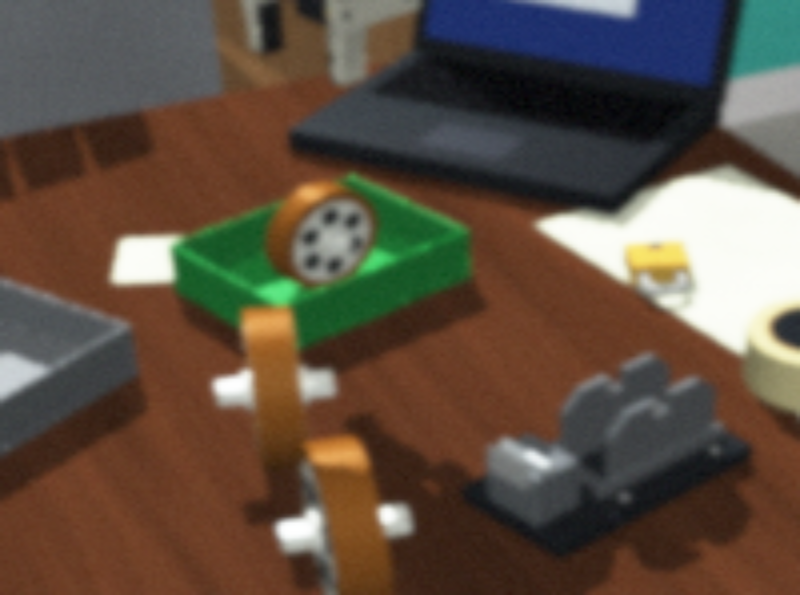

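The roll stands still in the green tray (hub at (330,240)), the dispenser is flat and empty at (610,470), and the gripper is clear. Handing in.

```bash
python3 -c "
from plant import workorder
print(workorder.close_job())"
```

```text
the job is handed in; nothing more can be done
None
```

I rocked the roll free and set it down at rest in the green tray; the dispenser stayed flat and in place, no other item was touched, and the job is handed in (the hand-in gave no verdict).

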